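Tighten the luthier's glue press with the click wrench

TASK

Set the click wrench down over the brass square screw of the green glue press until it is fully home, then push its handle clockwise (seen from above) until the hinge behind its head breaks over, and stop there: do not force it on to the end of its bend, and never shove the handle hard. Back off so that the handle springs straight again, leaving the wrench seated on the screw, and leave the bottle, jar and mug where they are.

Things in the scene. Friction and masses are not known exactly. Their poses are not given: they have to be found in the camera images.
- wrench_block (a point): Centre of the red grip block (26 x 26 mm, 36 mm tall) on the loose click wrench's 48 x 48 mm steel head; the head's top is 18 mm and its underside 48 mm below this point. z up, x along the straight handle away from the head; block sides square to x and y. Wrench about 0.56 kg, balanced near the head, so carried by this block; starts upright on the bench.
- wrench_socket (a point): Centre of the underside of the wrench head, 48 mm straight below the grip block's centre (same axes). Here opens a 30 x 30 mm square socket, 24 mm deep with chamfered mouth, its sides square to x and y.
- handle_push (a point): Place to push on the wrench handle, at mid-height: 170 mm along x from the head's axis, 14 mm above the head's underside. The black handle is 22 mm wide and high and reaches from 117 to 213 mm from the head's axis. It is in easy reach if it starts out on the screw pointing to the robot's right and somewhat away, so that clockwise is towards the robot.
- wrench_handle: The wrench's handle: origin on the break-over hinge's vertical axis, which lies 55 mm from the head's axis, at the level of the head's underside; x runs along the handle.
- click (a joint): Bend of the wrench's hinge: 0 straight, growing as the handle bends clockwise (from above), hard stop at 0.30 rad. A spring keeps it straight until about 1.0 N m (roughly 9 N across the handle at handle_push); then it bends with hardly more force, and springs back when let go. About 0.15 rad is a clear break-over.
- screw_seat (a point): Centre of the top of the steel collar (54 mm wide, 108 mm above bench) of the green press's upright screw. On it stands a 28 mm brass square, 21 mm high; x, y square to its sides, z up. Fully home, wrench_socket lies here, any of four ways round. Turns clockwise, ever stiffer, 0.2 to 1.2 rad until the wrench breaks over, and stays. Fixed press bridge 55 x 190 mm, 100 mm high.
- varnish: Amber bottle with black cap, 54 mm across, 100 mm tall, origin at the centre of its underside; to be left alone.
- jar: Glass jar with brass lid, 60 mm across, 75 mm tall, origin at the centre of its underside; to be left alone.
- mug: White cup, 70 mm across, 85 mm tall, origin at the centre of its underside; to be left alone.

How it is judged:
By the outcome, as a careful person would: the job done as asked, in the order asked, and still so for the second after the job is handed in, with the robot touching nothing.
It also fails if it takes over 72 s, if anything falls off the work surface, if the arm or the gripper's body presses on something with over 40 N, if the wrist force passes 120 N, or if a joint passes its speed limit or range.

ROBOT

A 6-joint arm with a two-finger parallel gripper is mounted at the origin on the work surface. World frame = base frame: x ahead of the robot, y to its left, z up, the work surface at z = 0. Lengths are in mm, angles in degrees, forces in N, time in s.
With the tool pointing down it reaches from about 325 to 900 mm from the base axis. Payload 3.5 kg.
Tool frame: the origin (TCP) lies at the very end of the fingers, on their centre line; the grasp point (between the pads) lies 19 mm behind it (bot.pinch_z is the distance from the TCP to the grasp point, in mm); z points along the fingers, y is the line along which they close (so a half turn about z gives the same grasp; the last joint's range is limited). The gripper opens to 85 mm and grips with 20 to 120 N. Pads are 22 mm wide; open, the fingers measure 114 mm over their backs; the gripper's body (76 mm by 85 mm) begins 54 mm behind the grasp point. The pads swing forward as they close: fully open they stand 13 mm farther back than shut.
Start: joints at [62.143, 15.837, -1.513, 72.651, 0, 84.076], TCP at [233.455, 579.759, 231.313] pointing down, gripper open.
Joint ranges: [-178.77, 178.77], [-48.84, 107.48], [-61.69, 71.31], [-111.58, 123.2], [-90, 87.43], [-180, 180]. Speed limits (degrees/s): [147.25, 147.25, 180, 180, 180, 180].

INTERFACE

Orientations are given as [roll, pitch, yaw] about the fixed x, y, z axes, in that order (R = Rz(yaw) Ry(pitch) Rx(roll)).
In Python, from cell import bot gives the robot as it stands.
- The arm moves only by the shell command python3 -m creep 'ROWS' [FORCE]. ROWS is JSON, a list of rows, each an object of numbers: "tx", "ty", "tz": the shift along the tool's x, y, z in cm; "rx", "ry", "rz": the turn, a rotation vector about the tool's x, y, z in rad; "grip": the closure, from 0 (fully open) to 1 (shut). A call has 1 to 20 rows; each row is the pose to reach, as a shift and turn from the pose commanded when the call began, along the tool's axes at that moment; what a row does not reach only later rows make up. A row lasts 1/12 s, in which the tool goes at most 41.7 mm and 7.16 degrees, less where a joint would pass 70% of its speed; a pose out of reach is approached as far as the arm can. A call with a gripper value outside its range is refused whole. The fingers move at their own pace and stop on an object; FORCE is the grip in N (left out, the last holds). Time passes only in rows, so rows that repeat a pose let the fingers close. It gives the time, the measured TCP pose, the force, the opening and the grip force at its end, in the units of the state.
- bot.get_state(): the state, without advancing time (a new reading comes with each control period).
- bot.grab_frame(name): name is "scene" or "top" or "wrist"; returns a dict with "pixels" (420x560x3 uint8, blue, green, red), "range_z" (420x560 float32, mm along the optical axis (not along the pixel's ray), 0 where there is no reading), "mtx" (3x3 intrinsics, pixels), "D" ([k1, k2, p1, p2, k3] as OpenCV has them; the pictures are not rectified), "R" (3x3) and "t" (3): a world point X has camera coordinates R X + t. Camera axes: x right, y down, z forward; pixel columns grow to the right and rows downward; lengths in mm; the calibration is good to about 2 mm. A picture is of the moment at which its call begins.
- bot.sign_off(): hands the job in; it is judged then, once.
Trained networks look in the newest picture that a camera, given by its name, has taken for a name from the list of things; names that differ only in an ending like _2 or _b are one class to them, and where a whole thing is asked for, a point or a joint stands for the part that bears it (a point fixed in the world has none). Each returns a list of dicts, best first, with "conf" (0 to 1); they miss things now and then, are a little off and sometimes report something else, mostly with a low value. They report only what shows in the picture. A call takes as long as a camera call.
- bot.spot_in(camera, thing): "point" ([row, column] in pixels, amid what is visible of it).
- bot.silhouettes(camera, thing): "pixels" (420x560 bool, what is visible of it) and "point" ([row, column] in pixels, amid what is visible of it).
- bot.place_of(camera, thing): "point" ([row, column] in pixels: a listed point, or the origin of a listed thing).
The state is a dict: "time": time; "joint_pos": joint angles; "qd": joint speeds; "joint_efforts": joint torques, N m; "ee_pos": TCP position; "tool_rot": TCP orientation; "wrist_force": force on the tool from outside, world axes, zero at the start; "moment": the same for the moment, N m; "opening": finger opening in mm; "grip_force": force on a finger pad.
Only numpy, scipy, OpenCV 4.12 (cv2) and the standard library are available. Lean on these libraries where they do the work, as an engineer would, in place of code of your own. Each camera call takes 0.05 s, during which the arm holds its last target. There are 200 camera calls.

## Working session

There is one attempt and no reset: what is moved stays moved. The work goes in short steps, Python scripts to look and compute and a shell command to move; the robot and the scene stay as the last step left them, time stands still between calls to the robot, and variables do not carry over. Pictures are saved under pics/ and viewed, at most 10 in all, crops included, and the job is handed in when it is done.

```bash
mkdir -p pics; cat > h.py <<'E'
import numpy as np, cv2
from cell import bot
def grab(n): return bot.grab_frame(n)
def ray(f,p):
    u=cv2.undistortPoints(np.array([[[p[1],p[0]]]],float),f["mtx"],f["D"])[0,0]
    R=np.array(f["R"]);c=-R.T@np.array(f["t"]);return c,R.T@np.array([u[0],u[1],1.])
def at_z(f,p,z):
    c,d=ray(f,p);return c+d*(z-c[2])/d[2]
def cloud(f):
    h,w=f["range_z"].shape
    v,u=np.mgrid[0:h,0:w];p=np.stack([u,v],-1).reshape(-1,1,2).astype(float)
    n=cv2.undistortPoints(p,f["mtx"],f["D"]).reshape(h,w,2)
    z=f["range_z"];C=np.dstack([n[...,0]*z,n[...,1]*z,z])
    return (C-np.array(f["t"]).ravel())@np.array(f["R"])
E
python3 - <<'E'
from h import *
ims=[]
for n in ("scene","top"):
    f=grab(n);ims.append(f["pixels"]);P=cloud(f)
    cv2.imwrite(f"pics/{n}.png",f["pixels"])
    print(n,"cam",-np.array(f["R"]).T@np.array(f["t"]).ravel())
    for t,z in (("wrench_block",48),("wrench_socket",0),("handle_push",14),("screw_seat",108),("varnish",0),("jar",0),("mug",0)):
        for r in bot.place_of(n,t)[:2]:
            p=r["point"];print(t,round(r["conf"],2),np.round(p),at_z(f,p,z).round(), P[int(p[0]),int(p[1])].round())
E
```

```text
scene cam [1358.17332823  325.16882535  920.53542597]
wrench_block 0.98 [202. 197.] [ 539. -200.   48.] [ 553. -191.   66.]
wrench_socket 0.75 [215. 198.] [ 538. -205.    0.] [ 564. -190.   31.]
handle_push 0.87 [189. 148.] [ 506. -369.   14.] [ 517. -360.   26.]
screw_seat 0.71 [208. 350.] [497. 180. 108.] [502. 180. 114.]
varnish 0.72 [313. 369.] [689. 282.   0.] [717. 282.  38.]
jar 0.63 [225. 432.] [373. 371.   0.] [409. 368.  34.]
mug 0.73 [270. 163.] [ 733. -198.    0.] [ 770. -169.   56.]
mug 0.54 [215. 198.] [ 539. -203.    0.] [ 568. -185.   32.]
top cam [ 448.15139142   24.16248566 1428.36354761]
wrench_block 0.64 [214. 365.] [ 541. -189.   48.] [ 543. -188.   44.]
wrench_socket 0.86 [216. 372.] [ 537. -216.    0.] [ 533. -205.   66.]
wrench_socket 0.59 [215. 367.] [ 540. -204.    0.] [ 536. -193.   63.]
handle_push 0.59 [226. 430.] [ 507. -363.   14.] [ 506. -361.   21.]
screw_seat 0.61 [239. 218.] [483. 182. 108.] [483. 180. 131.]
varnish 0.63 [161. 181.] [698. 290.   0.] [683. 276.  84.]
jar 0.8 [279. 153.] [387. 365.   0.] [392. 348.  74.]
mug 0.89 [140. 354.] [ 742. -175.    0.] [ 741. -172.    6.]
```

View pics/top.png

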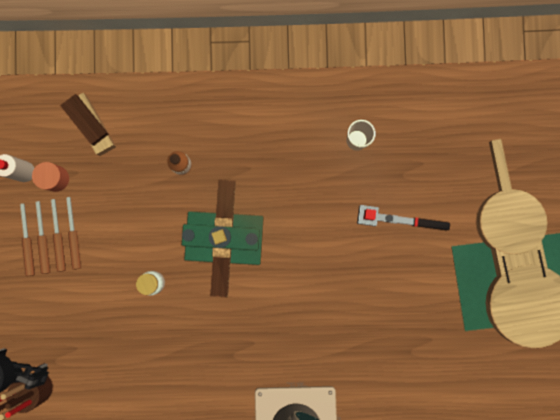

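View pics/scene.png

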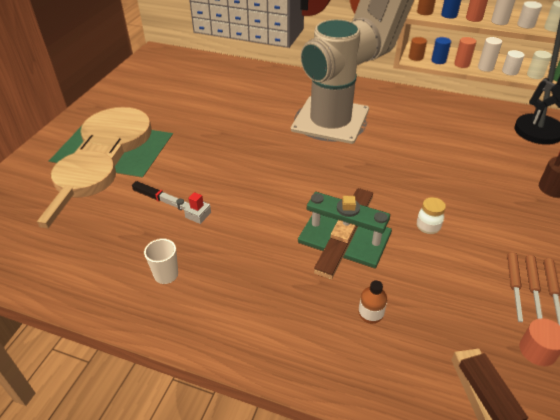

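The top view shows the wrench head with its red block at about (214,370) and the handle tip at (226,448). The brass square, clearly rotated, is at (237,220) on the green press. The jar is at (283,150), the bottle at (161,179) and the mug at (133,361). Next I'll measure positions and angles from the depth and colour data.

```bash
python3 - <<'E'
from h import *
st=bot.get_state();print(st["ee_pos"],st["tool_rot"],st["wrist_force"],st["opening"])
for n in ("top","scene"):
    f=grab(n);P=cloud(f);im=f["pixels"];hsv=cv2.cvtColor(im,cv2.COLOR_BGR2HSV);H,S,V=cv2.split(hsv)
    X,Y,Z=P[...,0],P[...,1],P[...,2]
    near=lambda x,y,r:(np.hypot(X-x,Y-y)<r)
    red=near(540,-192,45)&((H<6)|(H>174))&(S>180)&(V>120)
    # planar rectification of colour images at a height, then minAreaRect
    def rect(z,cx,cy,fn,half=60,s=4,name=None):
        g=np.arange(-half,half,1/s);gx,gy=np.meshgrid(cx+g,cy+g,indexing='ij')
        pts=np.stack([gx,gy,0*gx+z],-1).reshape(-1,1,3)
        uv=cv2.projectPoints(pts,cv2.Rodrigues(np.array(f["R"]))[0],np.array(f["t"],float),f["mtx"],np.array(f["D"]))[0].reshape(*gx.shape,2).astype(np.float32)
        w=cv2.remap(im,uv[...,0],uv[...,1],cv2.INTER_CUBIC)
        cv2.imwrite(f"pics/{n}_{name}.png",w)
        h=cv2.cvtColor(w,cv2.COLOR_BGR2HSV);m=fn(h).astype(np.uint8)
        k,l,stt,_=cv2.connectedComponentsWithStats(m)
        i=1+np.argmax(stt[1:,4]);c=np.argwhere(l==i).astype(np.float32)
        (a,b),(w_,h_),ang=cv2.minAreaRect(c)
        print(n,name,"centre",round(cx-half+a/s,1),round(cy-half+b/s,1),"size",round(w_/s,1),round(h_/s,1),"ang",round(ang,1))
    rect(66,540,-192,lambda h:((h[...,0]<6)|(h[...,0]>174))&(h[...,1]>170)&(h[...,2]>190),name="block")
    rect(129,488,180,lambda h:(h[...,0]>14)&(h[...,0]<30)&(h[...,1]>120)&(h[...,2]>140),half=40,name="brass")
    m=(Z>58)&near(543,-192,30);print("block top n",m.sum(),np.round(P[m].mean(0),1) if m.any() else'')
    m=(Z>122)&(Z<135)&near(488,180,30);print("sq n",m.sum(),np.round(P[m].mean(0),1) if m.any() else '')
    for a,b in ((60,112),(118,210)):
        m=(Z>15)&(Z<35)&(Y<-192-a)&(Y>-192-b)&(abs(X-520)<45);q=P[m];print("handle",m.sum(),np.round(q.mean(0),1),cv2.fitLine(q[:,:2].astype(np.float32),cv2.DIST_HUBER,0,.01,.01).ravel().round(3))
im=[cv2.resize(cv2.imread(f"pics/{a}_{b}.png"),(380,290)) for a in("top","scene") for b in("block","brass")]
cv2.imwrite("pics/m.png",np.vstack([np.hstack(im[:2]),np.hstack(im[2:])]))
E
```

```text
[233.46451699 579.79118734 231.33847458] [ 1.79996175e+02 -1.44134388e-03  1.58066377e+02] [ 0.13135889 -0.01783815 -0.48451823] 85.67959770282384
top block centre 538.5 -200.7 size 22.6 22.2 ang 81.9
top brass centre 489.5 176.7 size 28.2 28.7 ang 18.4
block top n 109 [ 539.4 -200.    65.9]
sq n 130 [490.3 176.4 128.6]
handle 142 [ 527.1 -277.    23.6] [ 1.56000e-01  9.88000e-01  5.26965e+02 -2.77701e+02]
handle 318 [ 513.7 -357.8   24.1] [ 1.89000e-01  9.82000e-01  5.14067e+02 -3.57057e+02]
scene block centre 540.1 -204.5 size 25.0 28.0 ang 80.5
scene brass centre 501.6 168.6 size 49.1 48.3 ang 17.7
block top n 101 [ 542.9 -201.3   65.3]
sq n 128 [494.9 175.7 128.8]
handle 126 [ 531.1 -277.4   23.1] [ 3.06000e-01  9.52000e-01  5.32074e+02 -2.76749e+02]
handle 241 [ 518.7 -355.1   24.1] [ 1.67000e-01  9.86000e-01  5.20295e+02 -3.53399e+02]
```

View pics/m.png

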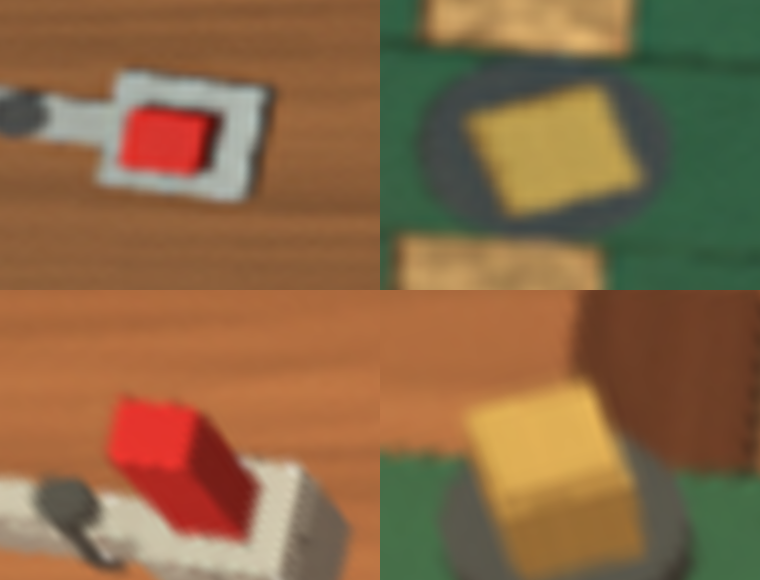

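Fused estimates:
- **Block:** about (540,-201), with the handle heading at about -99°.
- **Screw square:** about (491,176.5), turned 18.2°. That gives a target handle heading of -71.8°.

Next I'll move above the wrench with the tool at yaw 81.

```bash
python3 -m creep '[{"tx":-57.6,"ty":-61.0,"tz":4,"rz":1.345,"grip":0},{"tx":-57.6,"ty":-61.0,"tz":4,"rz":1.345,"grip":0},{"tx":-57.6,"ty":-61.0,"tz":4,"rz":1.345,"grip":0},{"tx":-57.6,"ty":-61.0,"tz":4,"rz":1.345,"grip":0},{"tx":-57.6,"ty":-61.0,"tz":4,"rz":1.345,"grip":0},{"tx":-57.6,"ty":-61.0,"tz":4,"rz":1.345,"grip":0},{"tx":-57.6,"ty":-61.0,"tz":4,"rz":1.345,"grip":0},{"tx":-57.6,"ty":-61.0,"tz":4,"rz":1.345,"grip":0},{"tx":-57.6,"ty":-61.0,"tz":4,"rz":1.345,"grip":0},{"tx":-57.6,"ty":-61.0,"tz":4,"rz":1.345,"grip":0},{"tx":-57.6,"ty":-61.0,"tz":4,"rz":1.345,"grip":0},{"tx":-57.6,"ty":-61.0,"tz":4,"rz":1.345,"grip":0},{"tx":-57.6,"ty":-61.0,"tz":4,"rz":1.345,"grip":0},{"tx":-57.6,"ty":-61.0,"tz":4,"rz":1.345,"grip":0},{"tx":-57.6,"ty":-61.0,"tz":4,"rz":1.345,"grip":0},{"tx":-57.6,"ty":-61.0,"tz":4,"rz":1.345,"grip":0},{"tx":-57.6,"ty":-61.0,"tz":4,"rz":1.345,"grip":0},{"tx":-57.6,"ty":-61.0,"tz":4,"rz":1.345,"grip":0},{"tx":-57.6,"ty":-61.0,"tz":4,"rz":1.345,"grip":0},{"tx":-57.6,"ty":-61.0,"tz":4,"rz":1.345,"grip":0}]'
```

```text
validation failed for argument at $[0]...
```

```bash
python3 -m creep '[{"tx":-3,"ty":-3,"tz":0,"rx":0,"ry":0,"rz":0.1,"grip":0}]'; python3 -m creep --help | head -30
```

```text
time: 0.98
ee_pos: [248.9, 546.2, 231.1]
tool_rot: [179.7, -0.1, 152.5]
wrist_force: [1.5, 0.3, 0.1]
opening: 85.5
grip_force: 0.0invalid input: not JSON, or not a number
```

```bash
python3 -m creep '[{"tx":-60.1,"ty":-52.2,"tz":4,"rx":0,"ry":0,"rz":1.245,"grip":0},{"tx":-60.1,"ty":-52.2,"tz":4,"rx":0,"ry":0,"rz":1.245,"grip":0},{"tx":-60.1,"ty":-52.2,"tz":4,"rx":0,"ry":0,"rz":1.245,"grip":0},{"tx":-60.1,"ty":-52.2,"tz":4,"rx":0,"ry":0,"rz":1.245,"grip":0},{"tx":-60.1,"ty":-52.2,"tz":4,"rx":0,"ry":0,"rz":1.245,"grip":0},{"tx":-60.1,"ty":-52.2,"tz":4,"rx":0,"ry":0,"rz":1.245,"grip":0},{"tx":-60.1,"ty":-52.2,"tz":4,"rx":0,"ry":0,"rz":1.245,"grip":0},{"tx":-60.1,"ty":-52.2,"tz":4,"rx":0,"ry":0,"rz":1.245,"grip":0},{"tx":-60.1,"ty":-52.2,"tz":4,"rx":0,"ry":0,"rz":1.245,"grip":0},{"tx":-60.1,"ty":-52.2,"tz":4,"rx":0,"ry":0,"rz":1.245,"grip":0},{"tx":-60.1,"ty":-52.2,"tz":4,"rx":0,"ry":0,"rz":1.245,"grip":0},{"tx":-60.1,"ty":-52.2,"tz":4,"rx":0,"ry":0,"rz":1.245,"grip":0},{"tx":-60.1,"ty":-52.2,"tz":4,"rx":0,"ry":0,"rz":1.245,"grip":0},{"tx":-60.1,"ty":-52.2,"tz":4,"rx":0,"ry":0,"rz":1.245,"grip":0},{"tx":-60.1,"ty":-52.2,"tz":4,"rx":0,"ry":0,"rz":1.245,"grip":0},{"tx":-60.1,"ty":-52.2,"tz":4,"rx":0,"ry":0,"rz":1.245,"grip":0},{"tx":-60.1,"ty":-52.2,"tz":4,"rx":0,"ry":0,"rz":1.245,"grip":0},{"tx":-60.1,"ty":-52.2,"tz":4,"rx":0,"ry":0,"rz":1.245,"grip":0},{"tx":-60.1,"ty":-52.2,"tz":4,"rx":0,"ry":0,"rz":1.245,"grip":0},{"tx":-60.1,"ty":-52.2,"tz":4,"rx":0,"ry":0,"rz":1.245,"grip":0}]'
python3 - <<'E'
from h import *
f=grab("wrist");cv2.imwrite("pics/w1.png",f["pixels"]);P=cloud(f);st=bot.get_state()
print(st["ee_pos"],st["tool_rot"],st["joint_pos"])
H,S,V=cv2.split(cv2.cvtColor(f["pixels"],cv2.COLOR_BGR2HSV));Z=P[...,2]
m=((H<6)|(H>174))&(S>170)&(abs(Z-66)<5)
print(m.sum(),P[m].mean(0).round(1) if m.any() else '')
if m.any(): print(cv2.minAreaRect(P[m][:,:2].astype(np.float32)))
E
```

```text
time: 2.65
ee_pos: [542.5, -206.4, 191.2]
tool_rot: [179.8, 0.2, 80.7]
wrist_force: [1.2, -0.0, -0.1]
opening: 85.8
grip_force: 0.0
[ 541.44100366 -204.31149107  191.07286175] [1.79896877e+02 8.17091182e-02 8.07413915e+01] [-2.70496617e+01  1.24750959e+01 -1.08094635e+01  6.65922836e+01
 -4.62926666e-02  7.22088235e+01]
891 [ 539.  -201.9   66.7]
((538.7340698242188, -202.57305908203125), (24.841659545898438, 24.87410545349121), 81.18115234375)
```

View pics/w1.png

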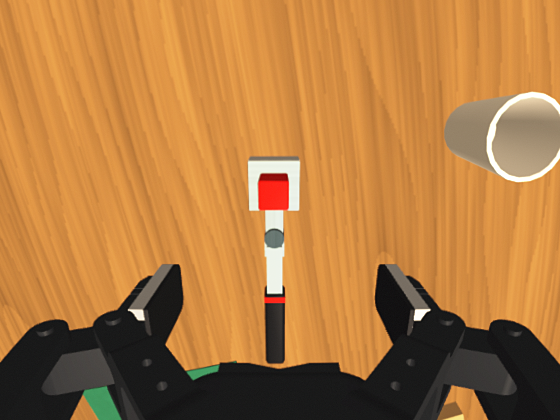

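The wrist view shows the red block at (192,273) and the wrench handle running straight down the image. That matches the tool axis, so I'll descend and grip.

```bash
python3 -m creep '[{"tx":-0.1,"ty":-0.1,"tz":4,"rx":0,"ry":0,"rz":0,"grip":0},{"tx":-0.1,"ty":-0.1,"tz":8,"rx":0,"ry":0,"rz":0,"grip":0},{"tx":-0.1,"ty":-0.1,"tz":11,"rx":0,"ry":0,"rz":0,"grip":0},{"tx":-0.1,"ty":-0.1,"tz":13,"rx":0,"ry":0,"rz":0,"grip":0},{"tx":-0.1,"ty":-0.1,"tz":14.5,"rx":0,"ry":0,"rz":0,"grip":0},{"tx":-0.1,"ty":-0.1,"tz":15.6,"rx":0,"ry":0,"rz":0,"grip":0},{"tx":-0.1,"ty":-0.1,"tz":15.6,"rx":0,"ry":0,"rz":0,"grip":0},{"tx":-0.1,"ty":-0.1,"tz":15.6,"rx":0,"ry":0,"rz":0,"grip":0.3},{"tx":-0.1,"ty":-0.1,"tz":15.6,"rx":0,"ry":0,"rz":0,"grip":0.5},{"tx":-0.1,"ty":-0.1,"tz":15.6,"rx":0,"ry":0,"rz":0,"grip":0.7},{"tx":-0.1,"ty":-0.1,"tz":15.6,"rx":0,"ry":0,"rz":0,"grip":0.8},{"tx":-0.1,"ty":-0.1,"tz":15.6,"rx":0,"ry":0,"rz":0,"grip":0.9},{"tx":-0.1,"ty":-0.1,"tz":15.6,"rx":0,"ry":0,"rz":0,"grip":0.9},{"tx":-0.1,"ty":-0.1,"tz":15.6,"rx":0,"ry":0,"rz":0,"grip":0.9},{"tx":-0.1,"ty":-0.1,"tz":15.6,"rx":0,"ry":0,"rz":0,"grip":0.9},{"tx":-0.1,"ty":-0.1,"tz":15.6,"rx":0,"ry":0,"rz":0,"grip":0.9}]' 70
```

```text
time: 4.03
ee_pos: [539.5, -201.2, 36.6]
tool_rot: [179.9, 0.0, 81.0]
wrist_force: [-2.1, 0.7, 6.9]
opening: 24.6
grip_force: 70.5
```

```bash
python3 -m creep '[{"tx":0,"ty":0,"tz":-2,"rx":0,"ry":0,"rz":0,"grip":0.9},{"tx":0,"ty":0,"tz":-5,"rx":0,"ry":0,"rz":0,"grip":0.9},{"tx":0,"ty":0,"tz":-9,"rx":0,"ry":0,"rz":0,"grip":0.9},{"tx":0,"ty":0,"tz":-13,"rx":0,"ry":0,"rz":0,"grip":0.9},{"tx":1,"ty":-0.3,"tz":-16,"rx":0,"ry":0,"rz":-0.02,"grip":0.9},{"tx":3,"ty":-0.9,"tz":-17,"rx":0,"ry":0,"rz":-0.05,"grip":0.9},{"tx":6,"ty":-1.7,"tz":-17,"rx":0,"ry":0,"rz":-0.08,"grip":0.9},{"tx":9,"ty":-2.6,"tz":-17,"rx":0,"ry":0,"rz":-0.12,"grip":0.9},{"tx":12,"ty":-3.5,"tz":-17,"rx":0,"ry":0,"rz":-0.16,"grip":0.9},{"tx":15,"ty":-4.4,"tz":-17,"rx":0,"ry":0,"rz":-0.2,"grip":0.9},{"tx":18,"ty":-5.3,"tz":-17,"rx":0,"ry":0,"rz":-0.24,"grip":0.9},{"tx":21,"ty":-6.2,"tz":-17,"rx":0,"ry":0,"rz":-0.28,"grip":0.9},{"tx":24,"ty":-7,"tz":-17,"rx":0,"ry":0,"rz":-0.32,"grip":0.9},{"tx":27,"ty":-7.9,"tz":-17,"rx":0,"ry":0,"rz":-0.36,"grip":0.9},{"tx":30,"ty":-8.8,"tz":-17,"rx":0,"ry":0,"rz":-0.4,"grip":0.9},{"tx":33,"ty":-9.7,"tz":-17,"rx":0,"ry":0,"rz":-0.44,"grip":0.9},{"tx":35,"ty":-10.3,"tz":-17,"rx":0,"ry":0,"rz":-0.46,"grip":0.9},{"tx":36.2,"ty":-10.6,"tz":-17,"rx":0,"ry":0,"rz":-0.475,"grip":0.9},{"tx":36.6,"ty":-10.7,"tz":-17,"rx":0,"ry":0,"rz":-0.475,"grip":0.9},{"tx":36.6,"ty":-10.7,"tz":-17,"rx":0,"ry":0,"rz":-0.475,"grip":0.9}]'
python3 - <<'E'
from h import *
ims=[]
for n in("wrist","scene","top"):
    f=grab(n);ims.append(f["pixels"]);P=cloud(f)
    st=bot.get_state()
    H,S,V=cv2.split(cv2.cvtColor(f["pixels"],cv2.COLOR_BGR2HSV));Z=P[...,2]
    c=np.array(st["ee_pos"]);near=np.hypot(P[...,0]-c[0],P[...,1]-c[1])
    for nm,m in (("red",((H<6)|(H>174))&(S>150)&(near<60)&(Z>150)),("brass",(H>12)&(H<32)&(S>90)&(near<40)&(Z>105)&(Z<134)),("handle",(Z>150)&(Z<200)&(near>115)&(near<220)&(V<90)&(P[...,1]<c[1]-60))):
        if m.sum()>8:
            q=P[m][:,:2].astype(np.float32);print(n,nm,m.sum(),P[m].mean(0).round(1),cv2.fitLine(q,cv2.DIST_HUBER,0,.01,.01).ravel().round(3) if nm=="handle" else cv2.minAreaRect(q))
print(st["ee_pos"],st["tool_rot"],st["wrist_force"])
cv2.imwrite("pics/p2.png",np.hstack([cv2.resize(ims[0],(400,300)),ims[1][60:360,180:580]]))
E
```

```text
time: 5.7
ee_pos: [489.2, 177.7, 204.1]
tool_rot: [-179.9, 0.0, 108.3]
wrist_force: [1.1, -0.2, -5.6]
opening: 25.2
grip_force: 70.4
wrist red 5541 [488.1 180.7 228.9] ((494.758544921875, 160.1119842529297), (25.452730178833008, 61.373321533203125), 18.033628463745117)
wrist brass 336 [485.9 188.3 120.1] ((486.1256408691406, 188.09158325195312), (29.02821159362793, 4.13850736618042), 12.897205352783203)
scene red 49 [501.4 166.4 226.9] ((500.42010498046875, 165.8363494873047), (38.75651550292969, 5.175703048706055), 15.083958625793457)
scene brass 199 [496.8 176.1 123.5] ((488.8431396484375, 177.21226501464844), (40.73514938354492, 34.73938751220703), 17.47507095336914)
scene handle 437 [549.1  17.1 188.4] [ 3.02000e-01 -9.53000e-01  5.51248e+02  1.78670e+01]
top handle 340 [542.3  14.3 192.2] [ 3.19000e-01 -9.48000e-01  5.42151e+02  1.45550e+01]
[490.0726987  176.24755181 204.85269022] [-1.79936211e+02  4.28478133e-02  1.08128364e+02] [ 0.67546157 -0.47399906 -6.22106731]
```

View pics/p2.png

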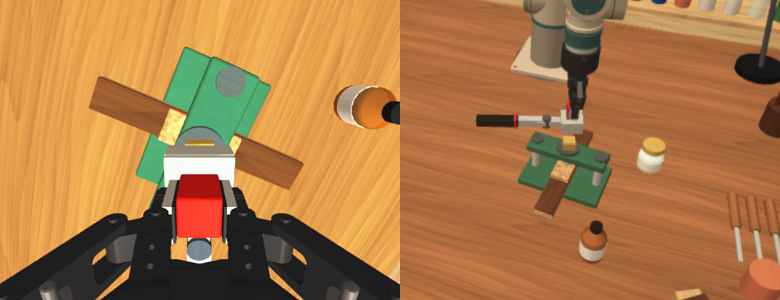

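Above the press, the wrist view shows the brass strip at (142,200), centred across the head, which spans columns 165–235. The head and square look parallel. I'll lower it gently and watch the force.

```bash
python3 -m creep '[{"tx":0,"ty":0,"tz":1.2,"rx":0,"ry":0,"rz":0,"grip":0.9},{"tx":0,"ty":0,"tz":2.4,"rx":0,"ry":0,"rz":0,"grip":0.9},{"tx":0,"ty":0,"tz":3.2,"rx":0,"ry":0,"rz":0,"grip":0.9},{"tx":0,"ty":0,"tz":3.6,"rx":0,"ry":0,"rz":0,"grip":0.9},{"tx":0,"ty":0,"tz":3.8,"rx":0,"ry":0,"rz":0,"grip":0.9},{"tx":0,"ty":0,"tz":4.0,"rx":0,"ry":0,"rz":0,"grip":0.9},{"tx":0,"ty":0,"tz":4.1,"rx":0,"ry":0,"rz":0,"grip":0.9},{"tx":0,"ty":0,"tz":4.2,"rx":0,"ry":0,"rz":0,"grip":0.9},{"tx":0,"ty":0,"tz":4.3,"rx":0,"ry":0,"rz":0,"grip":0.9},{"tx":0,"ty":0,"tz":4.4,"rx":0,"ry":0,"rz":0,"grip":0.9},{"tx":0,"ty":0,"tz":4.4,"rx":0,"ry":0,"rz":0,"grip":0.9}]'
```

```text
time: 6.77
ee_pos: [490.1, 177.5, 161.3]
tool_rot: [180.0, 0.0, 108.2]
wrist_force: [-0.2, 0.7, -7.0]
opening: 25.0
grip_force: 70.4
```

```bash
python3 -m creep '[{"tx":0,"ty":0,"tz":0.2,"rx":0,"ry":0,"rz":0,"grip":0.9},{"tx":0,"ty":0,"tz":0.4,"rx":0,"ry":0,"rz":0,"grip":0.9},{"tx":0,"ty":0,"tz":0.6,"rx":0,"ry":0,"rz":0,"grip":0.9},{"tx":0,"ty":0,"tz":0.8,"rx":0,"ry":0,"rz":0,"grip":0.9},{"tx":0,"ty":0,"tz":1.0,"rx":0,"ry":0,"rz":0,"grip":0.9},{"tx":0,"ty":0,"tz":1.2,"rx":0,"ry":0,"rz":0,"grip":0.9},{"tx":0,"ty":0,"tz":1.3,"rx":0,"ry":0,"rz":0,"grip":0.9},{"tx":0,"ty":0,"tz":1.4,"rx":0,"ry":0,"rz":0,"grip":0.9},{"tx":0,"ty":0,"tz":1.5,"rx":0,"ry":0,"rz":0,"grip":0.9},{"tx":0,"ty":0,"tz":1.5,"rx":0,"ry":0,"rz":0,"grip":0.9}]'
```

```text
time: 7.6
ee_pos: [490.0, 177.4, 146.1]
tool_rot: [-180.0, 0.0, 108.2]
wrist_force: [-1.1, 0.3, -6.3]
opening: 24.8
grip_force: 70.4
```

```bash
python3 -m creep '[{"tx":0,"ty":0,"tz":0.1,"rx":0,"ry":0,"rz":0,"grip":0.9},{"tx":0,"ty":0,"tz":0.15,"rx":0,"ry":0,"rz":0,"grip":0.9},{"tx":0,"ty":0,"tz":0.2,"rx":0,"ry":0,"rz":0,"grip":0.9},{"tx":0,"ty":0,"tz":0.25,"rx":0,"ry":0,"rz":0,"grip":0.9},{"tx":0,"ty":0,"tz":0.25,"rx":0,"ry":0,"rz":0,"grip":0.9}]'
```

```text
time: 8.02
ee_pos: [490.2, 177.5, 144.6]
tool_rot: [180.0, 0.0, 108.2]
wrist_force: [-2.3, -0.8, -0.2]
opening: 25.0
grip_force: 71.3
```

Contact came at exactly the expected home height (TCP 144.6). I'll release, rise, and move beside the handle with the fingers shut.

```bash
python3 -m creep '[{"tx":0,"ty":0,"tz":0.1,"rx":0,"ry":0,"rz":0,"grip":0.9},{"tx":0,"ty":0,"tz":0.1,"rx":0,"ry":0,"rz":0,"grip":0.6},{"tx":0,"ty":0,"tz":0,"rx":0,"ry":0,"rz":0,"grip":0.3},{"tx":0,"ty":0,"tz":0,"rx":0,"ry":0,"rz":0,"grip":0},{"tx":0,"ty":0,"tz":0,"rx":0,"ry":0,"rz":0,"grip":0},{"tx":0,"ty":0,"tz":0,"rx":0,"ry":0,"rz":0,"grip":0},{"tx":0,"ty":0,"tz":-2,"rx":0,"ry":0,"rz":0,"grip":0},{"tx":0,"ty":0,"tz":-5,"rx":0,"ry":0,"rz":0,"grip":0},{"tx":0,"ty":0,"tz":-8,"rx":0,"ry":0,"rz":0,"grip":0},{"tx":0,"ty":0,"tz":-10,"rx":0,"ry":0,"rz":0,"grip":0},{"tx":-2,"ty":0.5,"tz":-10,"rx":0,"ry":0,"rz":0,"grip":0.3},{"tx":-5,"ty":1.4,"tz":-10,"rx":0,"ry":0,"rz":0,"grip":0.6},{"tx":-8,"ty":2.3,"tz":-10,"rx":0,"ry":0,"rz":0,"grip":1},{"tx":-11,"ty":3.2,"tz":-10,"rx":0,"ry":0,"rz":0,"grip":1},{"tx":-14,"ty":4.1,"tz":-10,"rx":0,"ry":0,"rz":0,"grip":1},{"tx":-16.5,"ty":4.8,"tz":-10,"rx":0,"ry":0,"rz":0,"grip":1},{"tx":-17,"ty":5,"tz":-10,"rx":0,"ry":0,"rz":0,"grip":1},{"tx":-17,"ty":5,"tz":-10,"rx":0,"ry":0,"rz":0,"grip":1}]'
python3 - <<'E'
from h import *
for n in("top","scene"):
    f=grab(n);P=cloud(f);c=np.array([490.3,176.5])
    H,S,V=cv2.split(cv2.cvtColor(f["pixels"],cv2.COLOR_BGR2HSV));Z=P[...,2];r=np.hypot(P[...,0]-c[0],P[...,1]-c[1])
    m=((H<6)|(H>174))&(S>170)&(r<30)&(Z>160);q=P[m]
    print(n,"block",m.sum(),q[q[:,2]>168].mean(0).round(1),np.percentile(q[:,2],[5,50,95]).round(1))
    m=(Z>115)&(Z<150)&(r>118)&(r<208)&(V<90)&(P[...,1]<c[1]-60)
    print("handle",m.sum(),P[m].mean(0).round(1),cv2.fitLine(P[m][:,:2].astype(np.float32),cv2.DIST_HUBER,0,.01,.01).ravel().round(3),np.percentile(P[m][:,2],[50,95]).round(1))
cv2.imwrite("pics/p3.png",f["pixels"][100:320,130:480])
print(bot.get_state()["ee_pos"],bot.get_state()["wrist_force"])
E
```

```text
time: 9.52
ee_pos: [591.8, 30.2, 243.4]
tool_rot: [-180.0, -0.0, 108.1]
wrist_force: [0.5, -0.2, 1.1]
opening: -0.5
grip_force: 0.0
top block 109 [489.6 175.7 173.8] [170.1 173.4 177.5]<stdin>:8: RuntimeWarning: Mean of empty slice.
  ret = um.true_divide(
Traceback (most recent call last):
cv2.error: OpenCV(4.12.0) /io/opencv/modules/imgproc/src/linefit.cpp:50: error: (-215:Assertion failed) count > 0 in function 'fitLine2D_wods'
```

The block top reads 173.8 mm against 174 nominal, so the wrench is fully home. Next I'll descend beside the handle.

```bash
python3 -m creep '[{"tx":0,"ty":0,"tz":3,"rx":0,"ry":0,"rz":0,"grip":1},{"tx":0,"ty":0,"tz":6,"rx":0,"ry":0,"rz":0,"grip":1},{"tx":0,"ty":0,"tz":9,"rx":0,"ry":0,"rz":0,"grip":1},{"tx":0,"ty":0,"tz":11.5,"rx":0,"ry":0,"rz":0,"grip":1},{"tx":0,"ty":0,"tz":12.7,"rx":0,"ry":0,"rz":0,"grip":1},{"tx":0,"ty":-0.8,"tz":12.7,"rx":0,"ry":0,"rz":0,"grip":1},{"tx":0,"ty":-1.2,"tz":12.7,"rx":0,"ry":0,"rz":0,"grip":1},{"tx":0,"ty":-1.2,"tz":12.7,"rx":0,"ry":0,"rz":0,"grip":1}]'
cat > chk.py <<'E'
# measures head yaw (block) and handle heading from scene/top
from h import *
def run(pic=None):
    for n in("scene","top"):
        f=grab(n);P=cloud(f);c=np.array([490.,176.3])
        H,S,V=cv2.split(cv2.cvtColor(f["pixels"],cv2.COLOR_BGR2HSV));Z=P[...,2];r=np.hypot(P[...,0]-c[0],P[...,1]-c[1])
        q=P[((H<6)|(H>174))&(S>150)&(r<32)&(Z>170)]
        if len(q)>8:print(n,"block",len(q),q.mean(0).round(1),"ang",round(cv2.minAreaRect(q[:,:2].astype(np.float32))[2],1))
        for nm,lo,hi,ex in(("handle",112,216,V<90),("neck",30,108,V>90)):
            hd=np.degrees(np.arctan2(P[...,1]-c[1],P[...,0]-c[0]))
            m=(Z>121)&(Z<140)&(r>lo)&(r<hi)&(hd<-40)&(hd>-170)&ex
            # restrict to largest image blob
            k,l,s,_=cv2.connectedComponentsWithStats(m.astype(np.uint8))
            if k<2: continue
            m=l==1+np.argmax(s[1:,4]);q=P[m]
            L=cv2.fitLine(q[:,:2].astype(np.float32),cv2.DIST_HUBER,0,.01,.01).ravel()
            a=np.degrees(np.arctan2(L[1],L[0])); a=a-180 if a>0 else a
            print(n,nm,m.sum(),q.mean(0).round(1),"dir",round(a,1),"bearing",round(float(np.median(hd[m])),1))
        if n=="scene" and pic:cv2.imwrite(f"pics/{pic}.png",cv2.resize(f["pixels"][110:290,140:440],None,fx=2,fy=2))
    s=bot.get_state();print(s["time"],np.round(s["ee_pos"],1),np.round(s["tool_rot"],1),np.round(s["wrist_force"],1),np.round(s["moment"],2))
if __name__=="__main__":
    import sys;run(sys.argv[1] if len(sys.argv)>1 else None)
E
python3 chk.py p4
```

```text
time: 10.23
ee_pos: [579.1, 28.1, 118.5]
tool_rot: [179.9, 0.0, 108.2]
wrist_force: [-0.5, 0.5, -0.7]
opening: -0.0
grip_force: 0.0
scene block 100 [494.7 175.7 174.3] ang 13.7
scene handle 115 [540.8  42.2 130.8] dir -78.4 bearing -68.4
scene neck 272 [515.5 111.5 129.5] dir -70.7 bearing -67.6
top block 110 [490.1 176.3 174.3] ang 17.8
top neck 55 [503.2 140.1 130.2] dir -125.3 bearing -69.6
10.3333 [580.8  27.9 119.1] [1.798e+02 1.000e-01 1.082e+02] [1.1 0.  0.4] [-0.04 -0.01  0.01]
```

View pics/p4.png

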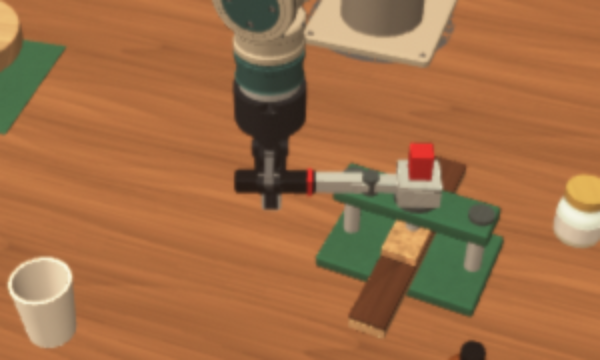

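The scene view shows the shut fingers at (205,270) in the crop, beside the black handle on the far side from the robot. I'll approach slowly and start the arc.

```bash
python3 -m creep '[{"tx":0,"ty":-0.4,"tz":0.3,"rx":0,"ry":0,"rz":0,"grip":1},{"tx":0,"ty":-0.8,"tz":0.3,"rx":0,"ry":0,"rz":0,"grip":1},{"tx":0,"ty":-1.0,"tz":0.3,"rx":0,"ry":0,"rz":0,"grip":1},{"tx":0,"ty":-1.2,"tz":0.3,"rx":0,"ry":0,"rz":0,"grip":1},{"tx":0,"ty":-1.2,"tz":0.3,"rx":0,"ry":0,"rz":0,"grip":1}]'
python3 -m creep '[{"tx":-0.06,"ty":-0.42,"tz":0,"rx":0,"ry":0,"rz":0.025,"grip":1},{"tx":-0.11,"ty":-0.85,"tz":0,"rx":0,"ry":0,"rz":0.05,"grip":1},{"tx":-0.14,"ty":-1.27,"tz":0,"rx":0,"ry":0,"rz":0.075,"grip":1},{"tx":-0.17,"ty":-1.7,"tz":0,"rx":0,"ry":0,"rz":0.1,"grip":1}]'
```

```text
time: 10.75
ee_pos: [567.5, 24.0, 113.9]
tool_rot: [-180.0, -0.0, 108.2]
wrist_force: [0.3, -0.2, -0.0]
opening: -0.1
grip_force: 0.0
time: 11.08
ee_pos: [552.9, 17.1, 114.1]
tool_rot: [179.9, -0.0, 102.3]
wrist_force: [4.9, 2.5, -0.6]
opening: -0.2
grip_force: 2.6
```

```bash
python3 chk.py
```

```text
scene block 105 [493.5 175.1 174.1] ang 14.6
scene handle 121 [529.7  35.8 130.8] dir -70.6 bearing -73.2
scene neck 269 [510.1 109.6 129.6] dir -75.7 bearing -72.3
top block 106 [489.2 176.1 174.3] ang 13.3
top neck 104 [508.  102.2 131.1] dir -66.4 bearing -76.3
11.1833 [553.   17.2 114.3] [179.9  -0.  102.4] [ 2.6  1.  -0.8] [ 0.22 -0.52  0.  ]
```

```bash
python3 -m creep '[{"tx":-0.06,"ty":-0.42,"tz":0,"rx":0,"ry":0,"rz":0.025,"grip":1},{"tx":-0.11,"ty":-0.85,"tz":0,"rx":0,"ry":0,"rz":0.05,"grip":1},{"tx":-0.14,"ty":-1.27,"tz":0,"rx":0,"ry":0,"rz":0.075,"grip":1},{"tx":-0.17,"ty":-1.7,"tz":0,"rx":0,"ry":0,"rz":0.1,"grip":1},{"tx":-0.17,"ty":-1.7,"tz":0,"rx":0,"ry":0,"rz":0.1,"grip":1}]'; python3 chk.py | grep -E "top block|scene neck|scene handle|\["
python3 -m creep '[{"tx":-0.06,"ty":-0.42,"tz":0,"rx":0,"ry":0,"rz":0.025,"grip":1},{"tx":-0.11,"ty":-0.85,"tz":0,"rx":0,"ry":0,"rz":0.05,"grip":1},{"tx":-0.14,"ty":-1.27,"tz":0,"rx":0,"ry":0,"rz":0.075,"grip":1},{"tx":-0.17,"ty":-1.7,"tz":0,"rx":0,"ry":0,"rz":0.1,"grip":1},{"tx":-0.17,"ty":-1.7,"tz":0,"rx":0,"ry":0,"rz":0.1,"grip":1}]'; python3 chk.py | grep -E "top block|scene neck|scene handle|\["
```

```text
time: 11.6
ee_pos: [537.9, 11.9, 114.6]
tool_rot: [179.7, -0.0, 96.7]
wrist_force: [5.4, 1.5, -1.9]
opening: -0.1
grip_force: 2.5
scene block 98 [493.9 175.6 174.8] ang 12.5
scene handle 127 [516.5  32.7 131.5] dir -92.3 bearing -78.7
scene neck 259 [503.7 108.1 129.9] dir -81.0 bearing -77.7
top block 109 [489.  176.3 174.5] ang 9.6
top neck 123 [501.5  98.2 130.8] dir -80.7 bearing -81.5
11.7 [537.9  11.9 114.5] [179.8  -0.   96.7] [ 4.2  0.6 -0.9] [ 0.19 -0.95 -0.  ]
time: 12.12
ee_pos: [521.5, 8.0, 114.7]
tool_rot: [179.7, 0.0, 91.0]
wrist_force: [6.0, 0.5, -1.5]
opening: -0.1
grip_force: 2.8
scene block 108 [493.4 175.6 174.1] ang 2.6
scene handle 132 [502.8  29.8 131.7] dir -88.1 bearing -84.1
scene neck 271 [497.6 109.3 129.9] dir -89.6 bearing -83.0
top block 109 [489.4 176.5 174.4] ang 88.9
top neck 133 [493.6  95.1 131.1] dir -82.1 bearing -87.2
12.2167 [521.6   8.1 114.6] [179.7   0.   91. ] [ 4.9  0.5 -1. ] [ 0.16 -1.14  0.01]
```

```bash
python3 -m creep '[{"tx":-0.06,"ty":-0.42,"tz":0,"rx":0,"ry":0,"rz":0.025,"grip":1},{"tx":-0.11,"ty":-0.85,"tz":0,"rx":0,"ry":0,"rz":0.05,"grip":1},{"tx":-0.14,"ty":-1.27,"tz":0,"rx":0,"ry":0,"rz":0.075,"grip":1},{"tx":-0.17,"ty":-1.7,"tz":0,"rx":0,"ry":0,"rz":0.1,"grip":1},{"tx":-0.17,"ty":-1.7,"tz":0,"rx":0,"ry":0,"rz":0.1,"grip":1}]'; python3 chk.py | grep -E "top|scene neck|scene handle|\["
```

```text
time: 12.63
ee_pos: [504.9, 5.8, 114.9]
tool_rot: [179.7, 0.0, 85.2]
wrist_force: [5.8, 0.8, -0.9]
opening: 0.1
grip_force: 3.1
scene block 110 [494.2 175.6 174.4] ang 89.3
scene handle 140 [488.1  28.2 131.5] dir -99.0 bearing -89.8
scene neck 285 [492.1 110.4 130. ] dir -96.6 bearing -88.3
top block 115 [489.1 176.4 174.5] ang 87.9
top neck 150 [485.9  93.5 131.2] dir -91.8 bearing -92.9
12.7333 [505.1   5.7 114.8] [179.7   0.   85.3] [ 5.6  0.8 -0.7] [-0.05 -1.18  0.06]
```

```bash
python3 -m creep '[{"tx":-0.06,"ty":-0.42,"tz":0,"rx":0,"ry":0,"rz":0.025,"grip":1},{"tx":-0.11,"ty":-0.85,"tz":0,"rx":0,"ry":0,"rz":0.05,"grip":1},{"tx":-0.14,"ty":-1.27,"tz":0,"rx":0,"ry":0,"rz":0.075,"grip":1},{"tx":-0.17,"ty":-1.7,"tz":0,"rx":0,"ry":0,"rz":0.1,"grip":1},{"tx":-0.17,"ty":-1.7,"tz":0,"rx":0,"ry":0,"rz":0.1,"grip":1}]'; python3 chk.py | grep -E "top|scene neck|scene handle|\["
```

```text
time: 13.15
ee_pos: [488.2, 5.1, 115.0]
tool_rot: [179.6, 0.0, 79.5]
wrist_force: [7.6, -1.5, -1.6]
opening: -0.1
grip_force: 3.4
scene block 105 [493.6 176.  174.3] ang 82.0
scene handle 144 [474.2  27.9 131.7] dir -103.9 bearing -95.3
scene neck 280 [485.9 110.4 129.9] dir -101.5 bearing -93.8
top block 105 [489.3 176.8 174.3] ang 81.3
top neck 142 [477.6  94.5 131.3] dir -98.5 bearing -98.6
13.25 [488.3   5.1 114.9] [179.6   0.   79.5] [ 7.  -0.8 -2.3] [-0.21 -1.33  0.03]
```

```bash
python3 -m creep '[{"tx":-0.06,"ty":-0.42,"tz":0,"rx":0,"ry":0,"rz":0.025,"grip":1},{"tx":-0.11,"ty":-0.85,"tz":0,"rx":0,"ry":0,"rz":0.05,"grip":1},{"tx":-0.14,"ty":-1.27,"tz":0,"rx":0,"ry":0,"rz":0.075,"grip":1},{"tx":-0.14,"ty":-1.27,"tz":0,"rx":0,"ry":0,"rz":0.075,"grip":1}]'; python3 chk.py | grep -E "top|scene neck|scene handle|\["
```

```text
time: 13.58
ee_pos: [475.8, 5.7, 115.1]
tool_rot: [179.6, 0.0, 75.2]
wrist_force: [7.3, -2.3, -1.8]
opening: -0.2
grip_force: 3.6
scene block 106 [494.  175.8 174.2] ang 79.6
scene handle 136 [462.3  30.  131.6] dir -117.3 bearing -99.9
scene neck 265 [480.7 110.7 130.2] dir -105.8 bearing -98.1
top block 102 [489.3 177.  174.7] ang 77.8
top neck 142 [471.8  95.8 130.8] dir -105.3 bearing -102.7
13.6833 [475.8   5.7 115. ] [179.6   0.   75.2] [ 6.8 -2.4 -2.1] [-0.39 -1.34  0.07]
```

```bash
python3 -m creep '[{"tx":-0.06,"ty":-0.42,"tz":0,"rx":0,"ry":0,"rz":0.025,"grip":1},{"tx":-0.11,"ty":-0.85,"tz":0,"rx":0,"ry":0,"rz":0.05,"grip":1},{"tx":-0.14,"ty":-1.27,"tz":0,"rx":0,"ry":0,"rz":0.075,"grip":1},{"tx":-0.14,"ty":-1.27,"tz":0,"rx":0,"ry":0,"rz":0.075,"grip":1}]'; python3 chk.py | grep -E "top|scene neck|scene handle|\["
```

```text
time: 14.02
ee_pos: [463.3, 7.1, 115.1]
tool_rot: [179.5, 0.1, 70.9]
wrist_force: [8.1, -3.2, -3.2]
opening: 0.2
grip_force: 4.4
scene block 106 [493.7 176.  174.3] ang 78.8
scene handle 137 [452.7  31.3 132. ] dir -121.3 bearing -103.6
scene neck 264 [477.7 112.4 130.2] dir -112.5 bearing -101.4
top block 100 [489.3 176.5 174.4] ang 77.2
top neck 142 [466.8  97.1 131.3] dir -109.5 bearing -106.3
14.1167 [464.    7.  115.3] [1.795e+02 1.000e-01 7.090e+01] [ 7.  -3.5 -2.1] [-0.72 -1.68  0.01]
```

Force is about 8 N and the head has begun to lag the handle. I'll take one finer measurement of the head and handle angles before the last small step.

```bash
cat > fine.py <<'E'
from h import *
import sys
out=[]
def warp(f,z,cx,cy,half,s):
    g=np.arange(-half,half,1/s);gx,gy=np.meshgrid(cx+g,cy+g,indexing='ij')
    uv=cv2.projectPoints(np.stack([gx,gy,0*gx+z],-1).reshape(-1,1,3),cv2.Rodrigues(np.array(f["R"]))[0],np.array(f["t"],float),f["mtx"],np.array(f["D"]))[0].reshape(*gx.shape,2).astype(np.float32)
    return cv2.remap(f["pixels"],uv[...,0],uv[...,1],cv2.INTER_CUBIC)
for n in("top","scene"):
    f=grab(n)
    h=cv2.cvtColor(warp(f,174,490,176.5,30,4),cv2.COLOR_BGR2HSV)
    m=(((h[...,0]<6)|(h[...,0]>174))&(h[...,1]>170)&(h[...,2]>(190 if n=="top" else 150))).astype(np.uint8)
    print(n,"block",[np.round(v,1) for v in cv2.minAreaRect(np.argwhere(m).astype(np.float32))])
    out.append(cv2.resize(warp(f,132,455,100,110,2),(400,400)))
cv2.imwrite(f"pics/{sys.argv[1]}.png",np.hstack(out))
E
python3 fine.py f1
```

```text
top block [array([116.4, 123. ]), array([92.8, 90.2]), np.float64(74.7)]
scene block [array([155.4, 114.2]), array([117.2, 178.8]), np.float64(78.5)]
```

View pics/f1.png

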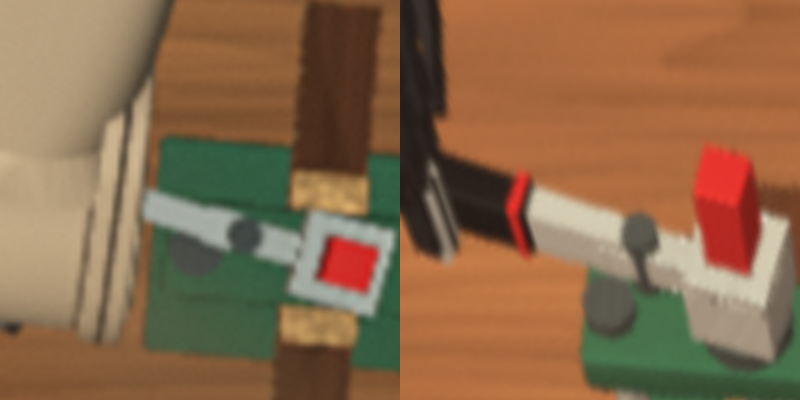

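The head axis is at about 15° and the handle at about 19° in the rectified top view (hinge at (235,243)). So the bend is roughly 0.07 rad and the break-over has begun. I'll take another small step and measure it numerically.

```bash
cat >> fine.py <<'E'
f=grab("top");w=warp(f,132,455,100,110,4);h=cv2.cvtColor(w,cv2.COLOR_BGR2HSV)
gx,gy=np.meshgrid(345+np.arange(880)/4,-10+np.arange(880)/4,indexing='ij')
r=np.hypot(gx-490,gy-176.5)
for nm,lo,hi in(("inner",28,46),("outer",64,104)):
    m=((h[...,1]<70)&(h[...,2]>125)&(r>lo)&(r<hi)&(gy<165)).astype(np.uint8)
    k,l,s,_=cv2.connectedComponentsWithStats(m)
    if k<2: continue
    m=l==1+np.argmax(s[1:,4]);q=np.stack([gx[m],gy[m]],1).astype(np.float32)
    L=cv2.fitLine(q,cv2.DIST_L2,0,.01,.01).ravel();a=np.degrees(np.arctan2(L[1],L[0]));mn=q.mean(0)
    print(nm,len(q),mn.round(1),"dir",round(float(a%180),1),"bearing",np.degrees(np.arctan2(176.5-mn[1],490-mn[0])).round(1))
s=bot.get_state();print(round(s["time"],2),np.round(s["ee_pos"],1),np.round(s["tool_rot"],1),np.round(s["wrist_force"],1))
E
python3 fine.py f2
python3 -m creep '[{"tx":-0.03,"ty":-0.21,"tz":0,"rx":0,"ry":0,"rz":0.0125,"grip":1},{"tx":-0.06,"ty":-0.42,"tz":0,"rx":0,"ry":0,"rz":0.025,"grip":1},{"tx":-0.09,"ty":-0.64,"tz":0,"rx":0,"ry":0,"rz":0.0375,"grip":1},{"tx":-0.11,"ty":-0.85,"tz":0,"rx":0,"ry":0,"rz":0.05,"grip":1},{"tx":-0.11,"ty":-0.85,"tz":0,"rx":0,"ry":0,"rz":0.05,"grip":1}]'; python3 fine.py f3
```

```text
top block [array([116.5, 123. ]), array([92.9, 90.2]), np.float64(74.7)]
scene block [array([155.3, 114.5]), array([117.4, 178.7]), np.float64(79.0)]
inner 5110 [479.3 141.8] dir 144.6 bearing 72.9
outer 11674 [465.8  97.1] dir 72.5 bearing 73.0
14.37 [464.2   6.9 115.3] [1.795e+02 1.000e-01 7.090e+01] [ 7.7 -3.6 -1.7]
time: 14.78
ee_pos: [455.3, 8.5, 115.2]
tool_rot: [179.5, 0.1, 68.0]
wrist_force: [7.0, -5.0, -2.7]
opening: -0.2
grip_force: 4.5
top block [array([116.9, 123.3]), array([93.8, 90.2]), np.float64(73.1)]
scene block [array([154.5, 111.8]), array([116.8, 179.3]), np.float64(79.8)]
inner 5227 [478.4 142. ] dir 157.6 bearing 71.4
outer 11768 [462.7  98. ] dir 67.8 bearing 70.9
14.93 [455.8   8.4 115.3] [1.795e+02 1.000e-01 6.800e+01] [ 7.6 -5.1 -2.3]
```

```bash
python3 -m creep '[{"tx":-0.03,"ty":-0.21,"tz":0,"rx":0,"ry":0,"rz":0.0125,"grip":1},{"tx":-0.06,"ty":-0.42,"tz":0,"rx":0,"ry":0,"rz":0.025,"grip":1},{"tx":-0.09,"ty":-0.64,"tz":0,"rx":0,"ry":0,"rz":0.0375,"grip":1},{"tx":-0.11,"ty":-0.85,"tz":0,"rx":0,"ry":0,"rz":0.05,"grip":1},{"tx":-0.11,"ty":-0.85,"tz":0,"rx":0,"ry":0,"rz":0.05,"grip":1}]'; python3 fine.py f4
```

```text
time: 15.35
ee_pos: [447.1, 10.4, 115.3]
tool_rot: [179.5, 0.1, 65.1]
wrist_force: [8.3, -5.1, -2.4]
opening: -0.3
grip_force: 4.6
top block [array([116.9, 122.7]), array([93. , 89.9]), np.float64(70.8)]
scene block [array([154.3, 112.1]), array([117.3, 180.6]), np.float64(78.7)]
inner 5139 [477.2 142.3] dir 149.4 bearing 69.5
outer 11774 [459.7  99.2] dir 64.5 bearing 68.6
15.5 [447.5  10.3 115.3] [1.794e+02 1.000e-01 6.520e+01] [ 7.4 -5.3 -1.6]
```

View pics/f4.png

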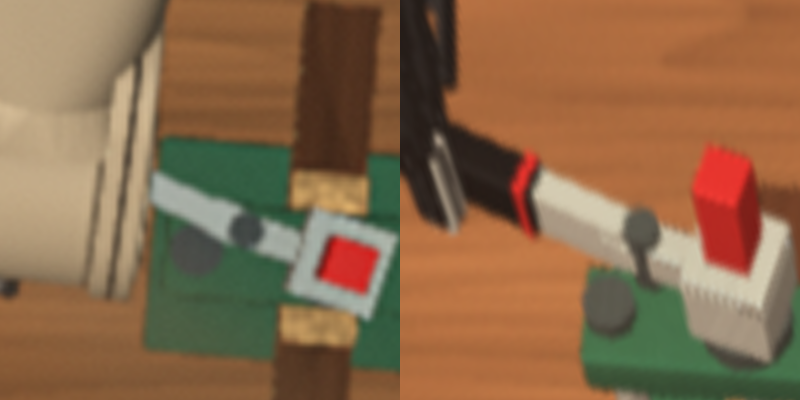

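The bend now reads about 6° (head 70.8, handle 64.5) and force is flat at about 9 N. I'll continue in small steps.

```bash
python3 -m creep '[{"tx":-0.03,"ty":-0.21,"tz":0,"rx":0,"ry":0,"rz":0.0125,"grip":1},{"tx":-0.06,"ty":-0.42,"tz":0,"rx":0,"ry":0,"rz":0.025,"grip":1},{"tx":-0.09,"ty":-0.64,"tz":0,"rx":0,"ry":0,"rz":0.0375,"grip":1},{"tx":-0.11,"ty":-0.85,"tz":0,"rx":0,"ry":0,"rz":0.05,"grip":1},{"tx":-0.11,"ty":-0.85,"tz":0,"rx":0,"ry":0,"rz":0.05,"grip":1}]'; python3 fine.py f5; python3 fine.py f5 | grep -E "top|outer|\[4"
```

```text
time: 15.92
ee_pos: [438.9, 12.8, 115.3]
tool_rot: [179.5, 0.1, 62.3]
wrist_force: [7.7, -6.0, -1.9]
opening: -0.0
grip_force: 4.8
top block [array([117.2, 123.2]), array([92.5, 90.5]), np.float64(70.0)]
scene block [array([147.8, 119.5]), array([189.7, 131.8]), np.float64(7.6)]
inner 5128 [476.6 142.6] dir 138.5 bearing 68.4
outer 12101 [456.8 100.6] dir 60.9 bearing 66.4
16.07 [439.3  12.6 115.4] [1.794e+02 1.000e-01 6.230e+01] [ 7.6 -6.2 -2.2]
top block [array([117.2, 123.4]), array([92.8, 90.7]), np.float64(69.8)]
inner 5117 [476.6 142.6] dir 137.4 bearing 68.4
outer 12103 [456.8 100.6] dir 61.0 bearing 66.4
16.22 [439.3  12.6 115.3] [1.794e+02 1.000e-01 6.230e+01] [ 8.9 -5.4 -2.1]
```

```bash
python3 -m creep '[{"tx":-0.03,"ty":-0.21,"tz":0,"rx":0,"ry":0,"rz":0.0125,"grip":1},{"tx":-0.06,"ty":-0.42,"tz":0,"rx":0,"ry":0,"rz":0.025,"grip":1},{"tx":-0.09,"ty":-0.64,"tz":0,"rx":0,"ry":0,"rz":0.0375,"grip":1},{"tx":-0.1,"ty":-0.75,"tz":0,"rx":0,"ry":0,"rz":0.044,"grip":1},{"tx":-0.1,"ty":-0.75,"tz":0,"rx":0,"ry":0,"rz":0.044,"grip":1}]'; python3 fine.py f6
```

```text
time: 16.63
ee_pos: [431.9, 15.2, 115.3]
tool_rot: [179.4, 0.1, 59.8]
wrist_force: [7.9, -5.7, -1.6]
opening: 0.2
grip_force: 4.9
top block [array([117.5, 123.7]), array([93.7, 90.7]), np.float64(68.5)]
scene block [array([153.7, 111.6]), array([119.8, 182.8]), np.float64(76.7)]
inner 5277 [475.7 143. ] dir 148.3 bearing 66.9
outer 12112 [454.2 101.7] dir 56.9 bearing 64.4
16.78 [432.2  15.1 115.4] [1.794e+02 1.000e-01 5.980e+01] [ 8.  -6.8 -2.1]
```

```bash
python3 -m creep '[{"tx":-0.03,"ty":-0.21,"tz":0,"rx":0,"ry":0,"rz":0.0125,"grip":1},{"tx":-0.06,"ty":-0.42,"tz":0,"rx":0,"ry":0,"rz":0.025,"grip":1},{"tx":-0.08,"ty":-0.55,"tz":0,"rx":0,"ry":0,"rz":0.032,"grip":1},{"tx":-0.08,"ty":-0.55,"tz":0,"rx":0,"ry":0,"rz":0.032,"grip":1}]'; python3 fine.py f7
```

```text
time: 17.12
ee_pos: [426.8, 17.2, 115.3]
tool_rot: [179.4, 0.1, 57.9]
wrist_force: [7.5, -6.3, -1.9]
opening: -0.3
grip_force: 5.0
top block [array([117.5, 123.5]), array([93.2, 91.9]), np.float64(66.8)]
scene block [array([153.5, 110.9]), array([118.8, 183.2]), np.float64(76.2)]
inner 5200 [475.1 143.3] dir 143.9 bearing 65.9
outer 12041 [452.4 102.7] dir 54.0 bearing 63.0
17.27 [427.   17.1 115.4] [1.794e+02 1.000e-01 5.790e+01] [ 7.8 -6.6 -2.2]
```

The bend is about 0.18–0.22 rad with force flat at about 10 N, a clear break-over well short of the stop. I'll back off now, then rise and clear the view.

```bash
python3 -m creep '[{"tx":0,"ty":0.4,"tz":0,"rx":0,"ry":0,"rz":0,"grip":1},{"tx":0,"ty":0.8,"tz":0,"rx":0,"ry":0,"rz":0,"grip":1},{"tx":0,"ty":1.2,"tz":0,"rx":0,"ry":0,"rz":0,"grip":1},{"tx":0,"ty":1.7,"tz":0,"rx":0,"ry":0,"rz":0,"grip":1},{"tx":0,"ty":2.3,"tz":0,"rx":0,"ry":0,"rz":0,"grip":1},{"tx":0,"ty":3,"tz":0,"rx":0,"ry":0,"rz":0,"grip":1},{"tx":0,"ty":4,"tz":0,"rx":0,"ry":0,"rz":0,"grip":1},{"tx":0,"ty":5.5,"tz":0,"rx":0,"ry":0,"rz":0,"grip":1},{"tx":0,"ty":7,"tz":0,"rx":0,"ry":0,"rz":0,"grip":1},{"tx":0,"ty":7,"tz":-3,"rx":0,"ry":0,"rz":0,"grip":1},{"tx":0,"ty":7,"tz":-7,"rx":0,"ry":0,"rz":0,"grip":1},{"tx":0,"ty":7,"tz":-11,"rx":0,"ry":0,"rz":0,"grip":1},{"tx":-4,"ty":7,"tz":-14,"rx":0,"ry":0,"rz":0,"grip":1},{"tx":-8,"ty":7,"tz":-16,"rx":0,"ry":0,"rz":0,"grip":1},{"tx":-12,"ty":7,"tz":-16,"rx":0,"ry":0,"rz":0,"grip":1},{"tx":-16,"ty":7,"tz":-16,"rx":0,"ry":0,"rz":0,"grip":1},{"tx":-19,"ty":7,"tz":-16,"rx":0,"ry":0,"rz":0,"grip":1},{"tx":-20,"ty":7,"tz":-16,"rx":0,"ry":0,"rz":0,"grip":1},{"tx":-20,"ty":7,"tz":-16,"rx":0,"ry":0,"rz":0,"grip":1}]'; python3 fine.py f8; python3 chk.py | grep -E "block|handle"
```

```text
time: 18.85
ee_pos: [374.4, -188.6, 273.4]
tool_rot: [-179.9, 0.0, 57.7]
wrist_force: [0.4, 0.7, -0.1]
opening: -0.2
grip_force: 0.0
top block [array([117.2, 121.6]), array([94.5, 89.6]), np.float64(70.6)]
scene block [array([154.6, 109.5]), array([117.8, 180.3]), np.float64(78.2)]
inner 5515 [476.9 142.6] dir 154.2 bearing 68.8
outer 12027 [460.8  98.7] dir 70.1 bearing 69.4
19.0 [ 376.3 -186.2  273.3] [-179.9   -0.    58. ] [ 0.5 -0.1 -0.3]
scene block 104 [493.6 175.5 174.1] ang 69.7
scene handle 265 [437.6  14.3 131.1] dir -111.3 bearing -107.4
top block 104 [488.9 176.2 174.4] ang 66.5
top handle 290 [431.5  16.7 132.7] dir -109.3 bearing -110.1
```

View pics/f8.png

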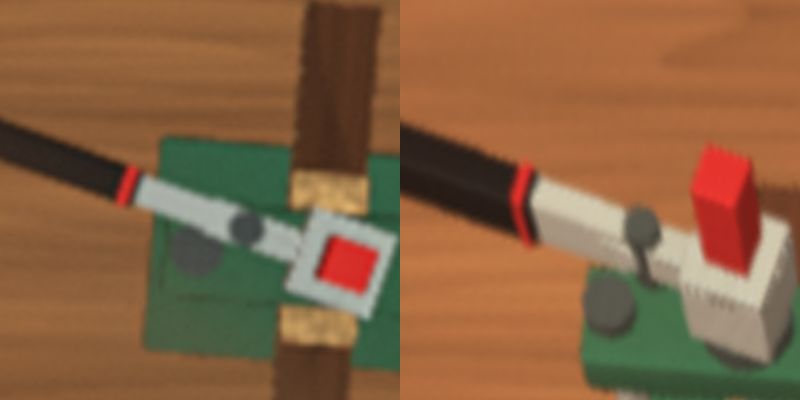

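The wrench is straight again (head and handle both at about 70°) and its block top at 174.4 mm means it is still fully home. The robot is clear of everything, so I'm handing in.

```bash
python3 -c "
from cell import bot
print(bot.sign_off())"
```

```text
the job is handed in; nothing more can be done
None
```

I seated the wrench fully on the screw, pushed it clockwise until the hinge broke over (bend about 0.2 rad, force about 10 N), then backed off. The handle sprang straight with the wrench still seated, and the job is handed in; I kept clear of the bottle, jar and mug but did not re-measure them.

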